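# Lever a stuck die set open and slip in the parting block

### The arm

A 7-joint arm with a two-finger parallel gripper is mounted at the origin on a cart in front of the work surface, level with it; the furniture and walls round the work are solid. World frame = base frame: x ahead of the robot, y to its left, z up, the work surface at z = 0. Lengths are in m, angles in rad, forces in N, time in s.
With the tool pointing down it reaches from about 0.4 to 0.875 m from the base axis. Payload 19.3 kg.
Tool frame: the origin (TCP) lies at the very end of the fingers, on their centre line; the grasp point (between the pads) lies 19 mm behind it; z points along the fingers, y is the line along which they close (so a half turn about z gives the same grasp; the last joint's range is limited). The gripper opens to 85 mm and grips with 20 to 120 N. Pads are 22 mm wide; open, the fingers measure 114 mm over their backs; the gripper's body (76 mm by 85 mm) begins 54 mm behind the grasp point. The pads swing forward as they close: fully open they stand 13 mm farther back than shut.
Start: joints at [-0.07, 0.521, -0.036, 1.599, 0.021, 1.021, -0.113], TCP at [0.625, -0, 0.231] pointing down, gripper open.
Joint ranges: [-2.91, 2.91], [-0.3, 2.13], [-1.5, 1.42], [0.17, 2.43], [-1.26, 4.41], [0.16, 1.93], [-2.52, 2.52]. Speed limits (rad/s): [1.89, 1.89, 2.39, 2.39, 3.01, 3.01, 3.01].

### API

Orientations are given as [roll, pitch, yaw] about the fixed x, y, z axes, in that order (R = Rz(yaw) Ry(pitch) Rx(roll)).
In Python, from workcell import bot gives the robot as it stands.
- The arm moves only by the tool carry_out, never from a script. Its argument "rows" is a list that holds one entry, the list of rows, each a list of 4 numbers: the shift along the tool's x, y, z in m, then the turn about the tool's z in degrees. In form: [[[x, y, z, twist], ...]]. A call has 1 to 12 rows; each row is the pose to reach, as a shift and turn from the pose commanded when the call began, along the tool's axes at that moment; what a row does not reach only later rows make up. A row lasts 1/12 s, in which the tool goes at most 41.7 mm and 7.16 degrees, less where a joint would pass 70% of its speed; a pose out of reach is approached as far as the arm can. A call with a gripper value outside its range is refused whole. "grip" is the finger opening in m, from 0 to 0.0854, set as the call begins (left out, the last holds). The fingers move at their own pace and stop on an object; "grip_force" is the grip in N (left out, the last holds). Time passes only in rows, so rows that repeat a pose let the fingers close. It gives the time, the measured TCP pose, the force, the opening and the grip force at its end, in the units of the state.
- bot.observe(): the state, without advancing time (a new reading comes with each control period).
- bot.grab_frame(name): name is "scene" or "side" or "wrist"; returns a dict with "pixels" (480x640x3 uint8, red, green, blue), "K" (3x3 intrinsics, pixels), "k1" (the pictures are not rectified: a ray, as slopes to the right and down, at radius r is drawn at 1 + k1 r^2 times it, then the intrinsics apply), "pose" (4x4, takes a point from camera to world coordinates). Camera axes: x right, y down, z forward; pixel columns grow to the right and rows downward; lengths in m; the calibration is good to about 2 mm. A picture is of the moment at which its call begins. There is no depth.
- bot.job_done(): hands the job in; it is judged then, once.
Trained networks look in a picture, given as the dict that the camera call returned (one of the last four; its "shot" number tells which), for a name from the list of things; names that differ only in an ending like _2 or _b are one class to them, and where a whole thing is asked for, a point or a joint stands for the part that bears it (a point fixed in the world has none). Each returns a list of dicts, best first, with "conf" (0 to 1); they miss things now and then, are a little off and sometimes report something else, mostly with a low value. They report only what shows in the picture. A call takes as long as a camera call.
- bot.look_for(picture, label): "position" ([column, row] in pixels, amid what is visible of it).
- bot.regions_of(picture, label): "region" (480x640 bool, what is visible of it) and "position" ([column, row] in pixels, amid what is visible of it).
- bot.spot_point(picture, label): "position" ([column, row] in pixels: a listed point, or the origin of a listed thing).
The state is a dict: "clock": time; "qpos": joint angles; "qd": joint speeds; "joint_efforts": joint torques, N m; "position": TCP position; "tool_rot": TCP orientation; "force": force on the tool from outside, world axes, zero at the start; "moment": the same for the moment, N m; "grip_width": finger opening in m; "finger_force": force on a finger pad.
Only numpy, scipy, OpenCV 4.12 (cv2) and the standard library are available. Lean on these libraries where they do the work, as an engineer would, in place of code of your own. Each camera call takes 0.05 s, during which the arm holds its last target. There are 200 camera calls.

### The job

The die set is stuck shut: lay the pry bar over the fulcrum block with its toe under the front edge of the upper die block, and push the bar's tail down to lever the upper block up until it just comes against the stop collars on its posts, without forcing it against them. It then stays up by itself: slide the parting block nose first into the open gap beside the bar until its metal body is fully under the upper block, and let go. The bar may stay where it is; leave everything else on the table alone.

Things in the scene. Friction and masses are not known exactly. Their poses are not given: they have to be found in the camera images.
- die_set: Steel die set fixed to the table. Origin on the table under the upper block; z up, x from the front (bare ledge) to the rear, y to its left seen from the front. Base plate 190 x 140 x 22 mm: x -125 to 65, y -70 to 70, top at z 22 mm. Two 18 mm guide posts at x 42, y +-47 mm carry stop collars and reach z 114 mm. The upper block slides up and down on them.
- die_top (a joint): Height of the upper block above shut, m: 0 shut, 0.010 against the stop collars. Starts at 0 to 0.002. Its bushings are stiff: raising it takes about 32 to 38 N at its front edge (weight and friction, differs each time) and it stays where it is left. More than 80 N from the bar strains the collars.
- die_lip (a point): Middle of the straight front lower edge of the upper block; rises with it. At x -50, y 0 mm in the die set's frame, z 46 mm when shut. The block is 115 x 130 x 24 mm: x -50 to 65, y -65 to 65 mm, with a 32 mm round shank 25 mm high on top.
- die_gap (a point): Middle of the mouth of the gap, on top of the base plate right below the upper block's front edge (x -50, y 0, z 22 mm in the die set's frame). The gap is 24 mm high when shut, 34 mm when fully up, and free to 53 mm behind this point; embossing pads stand farther back.
- fulcrum: Dark steel saddle, 42 x 50 x 32 mm, 0.45 kg, loose on the base plate's ledge, about 32 mm to the left of the die set's middle. Origin under its centre. A half-round crest along its y axis, top 25 mm above the origin, lies 44 to 50 mm in front of the upper block's edge, between two cheeks 34 mm apart and 32 mm high that keep the bar in place.
- pry_bar: Flat steel bar 240 x 26 x 10 mm, 0.42 kg, lying on the table. Origin at the middle of its underside (z 0); x to the toe (tip at x 120 mm). Top at z 10 mm; the last 40 mm of the toe are ground from below to 3.5 mm. A rubber pad (x -115 to -25 mm, 24 mm wide) lies on the tail, top at z 16 mm. It balances at its middle.
- parting_block: Aluminium parting block: body 42 x 34 mm, 32.5 mm high, 0.14 kg with its wooden handle. Origin under the centre of the metal body; x points to its nose (front face at x = 21 mm, upper front edge bevelled by 8 mm), the handle goes the other way.
- block_handle (a point): Grip point on the parting block's handle, 68 mm behind the block's origin and 30 mm above its underside. The handle is 14 mm wide and 12 mm deep, 88 mm long, and rises 14 degrees towards its end.
- marker: Marking pen lying on the table, 134 x 12 mm; leave alone.
- tape_measure: Yellow pocket tape measure, 62 x 84 x 31 mm; leave alone.
- wax_cake: Cake of beeswax, 53 x 37 x 20 mm; leave alone.
- spool: Standing spool of cream thread, 48 mm across, 90 mm high; leave alone.

How it is judged:
By the outcome, as a careful person would: the job done as asked, in the order asked, and still so for the second after the job is handed in, with the robot touching nothing.
It also fails if it takes over 72 s, if anything falls off the work surface, if the arm or the gripper's body presses on something with over 40 N, if the wrist force passes 120 N, or if a joint passes its speed limit or range.

## Working session

There is one attempt and no reset: what is moved stays moved. The work goes in short steps, Python scripts to look and compute and a tool call to move; the robot and the scene stay as the last step left them, time stands still between calls to the robot, and variables do not carry over. Pictures are saved under pics/ and viewed, at most 12 in all, crops included, and the job is handed in when it is done.

Besides the shell and the picture viewer there is one more tool, called after "Emit:" in YAML: its name, and indented under it one key for each argument. carry_out: Moves the arm, as the interface text tells. Its arguments: {"type":"object","properties":{"rows":{"type":"array","items":{"type":"array","items":{"type":"array","items":{"type":"number"}}}},"grip":{"type":"number"},"grip_force":{"type":"number"}},"required":["rows"]}

```bash
mkdir -p pics; ls
cat > h.py <<'E'
import numpy as np, cv2
from workcell import bot
from scipy.spatial.transform import Rotation as R
def ray(f,p):
    K=f["K"];d=np.array([(p[0]-K[0][2])/K[0][0],(p[1]-K[1][2])/K[1][1]]);s=d.copy()
    for _ in range(20): s=d/(1+f["k1"]*(s@s))
    P=np.array(f["pose"]);v=P[:3,:3]@[s[0],s[1],1];return P[:3,3],v/np.linalg.norm(v)
def onz(f,p,z):
    o,v=ray(f,p);return o+v*(z-o[2])/v[2]
def proj(f,X):
    P=np.array(f["pose"]);c=P[:3,:3].T@(np.array(X)-P[:3,3]);s=c[:2]/c[2];s=s*(1+f["k1"]*(s@s))
    K=f["K"];return np.array([K[0][0]*s[0]+K[0][2],K[1][1]*s[1]+K[1][2]])
def tri(fs,ps):
    A=np.zeros((3,3));b=np.zeros(3)
    for f,p in zip(fs,ps):
        o,v=ray(f,p);M=np.eye(3)-np.outer(v,v);A+=M;b+=M@o
    X=np.linalg.solve(A,b)
    return X,[np.linalg.norm(np.cross(ray(f,p)[1],X-ray(f,p)[0])) for f,p in zip(fs,ps)]
def save(f,n): cv2.imwrite("pics/"+n,f["pixels"][:,:,::-1])
E
python3 - <<'E'
from h import *
fs={n:bot.grab_frame(n) for n in("scene","side","wrist")}
for n,f in fs.items():
    save(f,n+"0.png");print(n,np.round(np.array(f["pose"]),3).tolist())
    for l in["die_set","die_lip","die_gap","fulcrum","pry_bar","parting_block","block_handle"]:
        r=bot.spot_point(f,l);print(l,[(np.round(a["position"],1).tolist(),round(a["conf"],2)) for a in r[:2]])
E
```

```text
pics
scene [[-0.624, -0.54, 0.565, -0.021], [-0.781, 0.452, -0.431, 0.715], [-0.023, -0.71, -0.704, 0.764], [0.0, 0.0, 0.0, 1.0]]
die_set [([318.2, 192.5], 0.73)]
die_lip [([323.0, 190.1], 0.6)]
die_gap [([324.2, 199.3], 0.8)]
fulcrum [([320.2, 218.1], 0.83), ([323.3, 187.8], 0.26)]
pry_bar [([451.1, 226.3], 0.73)]
parting_block [([280.7, 303.0], 0.8)]
block_handle [([411.4, 188.2], 0.74), ([264.0, 268.9], 0.34)]
side [[0.991, -0.054, 0.124, 0.421], [-0.135, -0.445, 0.885, -0.718], [0.007, -0.894, -0.448, 0.543], [0.0, 0.0, 0.0, 1.0]]
die_set [([387.6, 251.0], 0.69), ([408.6, 282.3], 0.67)]
die_lip [([385.1, 253.5], 0.86)]
die_gap [([386.8, 267.0], 0.58), ([261.7, 210.8], 0.32)]
fulcrum [([362.9, 255.5], 0.77)]
pry_bar [([271.4, 338.6], 0.87), ([410.2, 280.1], 0.48)]
parting_block [([295.7, 227.5], 0.6)]
block_handle [([259.5, 209.9], 0.67), ([383.8, 252.2], 0.18)]
wrist [[1.0, 0.001, -0.002, 0.624], [0.0, -0.954, -0.3, 0.077], [-0.002, 0.3, -0.954, 0.373], [0.0, 0.0, 0.0, 1.0]]
die_set [([401.5, 51.1], 0.84)]
die_lip [([357.2, 20.5], 0.59)]
die_gap [([352.8, 24.7], 0.55)]
fulcrum []
pry_bar [([148.1, 199.5], 0.77)]
parting_block []
block_handle []
```

View pics/scene0.png

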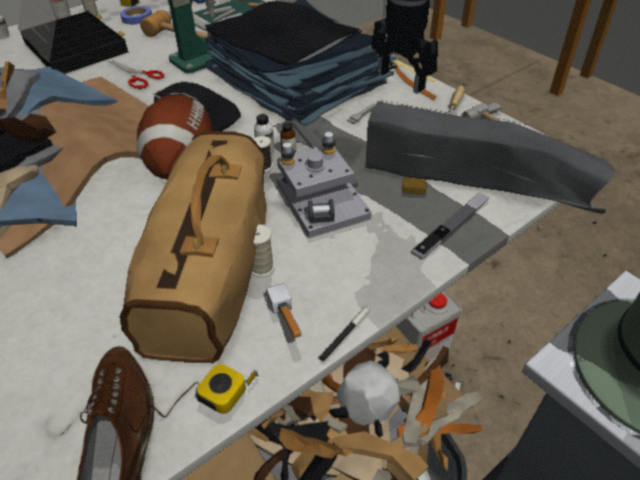

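View pics/side0.png

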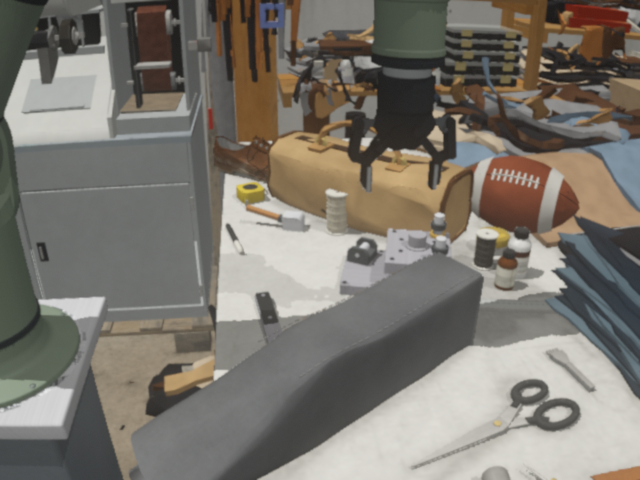

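The scene view shows the die set near (318,195) with its ledge toward (330,215), the bar at (450,225) with its toe to the upper right, and the parting block at (280,298) with its handle toward (290,325). In the side view a grey leather piece partly hides the bar.

Run:
```python
from h import *
f=bot.grab_frame("scene");g=bot.grab_frame("side")
p=lambda a,b:print(np.round(tri([f,g],[a,b])[0],3),np.round(tri([f,g],[a,b])[1],4))
p([323,190.1],[385.1,253.5]);p([324.2,199.3],[386.8,267])
p([320.2,218.1],[362.9,255.5]);p([280.7,303],[295.7,227.5])
for n,q,z in[("bar",[451,226],0),("bar tail",[415,250],.01),("toe",[487,197],.01),("block",[280.7,300],0),("hend",[295,333],.04)]:print(n,np.round(onz(f,q,z),3))
for fr in (f,g):
  for l in["die_set","pry_bar","parting_block"]:
    r=bot.regions_of(fr,l)
    if r:
      ys,xs=np.nonzero(r[0]["region"]);c=cv2.minAreaRect(np.c_[xs,ys].astype(np.float32));print(l,round(r[0]["conf"],2),np.round(cv2.boxPoints(c)).tolist())
      print(np.round([onz(fr,q,.01)[:2] for q in cv2.boxPoints(c)],3).tolist())
```

```text
[0.655 0.171 0.047] [0.0002 0.0002]
[0.658 0.167 0.019] [0.0016 0.0016]
[0.62  0.211 0.021] [0.0039 0.0039]
[ 0.509  0.393 -0.002] [0.0035 0.0035]
bar [ 0.442  0.009 -0.   ]
bar tail [0.436 0.122 0.01 ]
toe [ 0.447 -0.11   0.01 ]
block [0.509 0.389 0.   ]
hend [0.411 0.429 0.04 ]
die_set 0.9 [[262.0, 153.0], [330.0, 122.0], [374.0, 217.0], [306.0, 249.0]]
[[0.887, 0.167], [0.887, -0.041], [0.555, 0.119], [0.573, 0.281]]
pry_bar 0.66 [[410.0, 250.0], [480.0, 188.0], [490.0, 200.0], [420.0, 261.0]]
[[0.443, 0.129], [0.476, -0.122], [0.437, -0.108], [0.409, 0.136]]
parting_block 0.8 [[264.0, 289.0], [285.0, 282.0], [303.0, 336.0], [282.0, 342.0]]
[[0.542, 0.401], [0.531, 0.363], [0.417, 0.41], [0.428, 0.445]]
die_set 0.92 [[325.0, 254.0], [441.0, 209.0], [458.0, 252.0], [342.0, 297.0]]
[[0.556, 0.249], [0.851, 0.432], [0.818, 0.225], [0.564, 0.093]]
pry_bar 0.74 [[253.0, 294.0], [270.0, 289.0], [284.0, 338.0], [267.0, 343.0]]
[[0.413, 0.123], [0.443, 0.136], [0.457, -0.009], [0.431, -0.018]]
parting_block 0.86 [[244.0, 225.0], [246.0, 205.0], [306.0, 213.0], [303.0, 233.0]]
[[0.4, 0.401], [0.408, 0.508], [0.54, 0.445], [0.523, 0.346]]
```

View pics/wrist0.png

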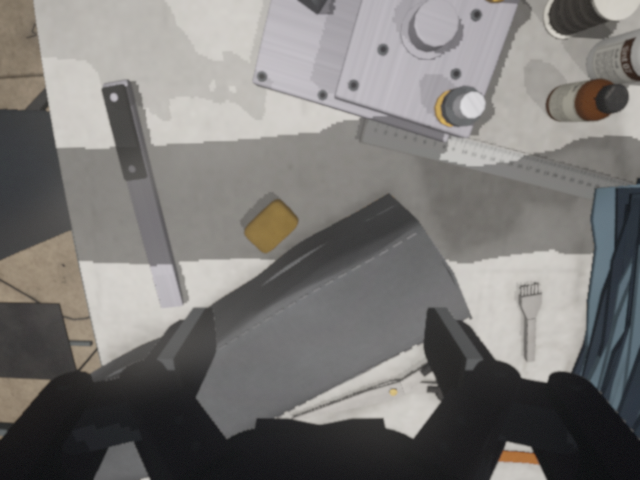

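The wrist view shows the bar from its tail at (118,82) to its toe at (172,303). The die's front lower corner is at (335,95), yawed about -14°. The leather lies well clear of the bar's tail.

```bash
cat >> h.py <<'E'
def rect(f,label,z):
    r=bot.regions_of(f,label)
    if not r: return None
    c=max(cv2.findContours(r[0]["region"].astype(np.uint8),0,2)[0],key=cv2.contourArea)[:,0]
    w=np.array([onz(f,q,z)[:2] for q in c.astype(float)])*1000
    (c0,s,a)=cv2.minAreaRect(w.astype(np.float32));b=cv2.boxPoints((c0,s,a))
    return np.round(c0,1),np.round(s,1),round(a,1),np.round(b,0).tolist(),round(r[0]["conf"],2)
E
python3 - <<'E'
from h import *
s=bot.observe();print(np.round(s["position"],4),np.round(s["tool_rot"],3),s["clock"],np.round(s["force"],1))
f=bot.grab_frame("wrist");print(rect(f,"pry_bar",.01))
r=bot.spot_point(f,"pry_bar")[0]["position"];print(onz(f,r,0.005))
for n,p in dict(t1=(104,84),t2=(132,81),e1=(161,305),e2=(187,301)).items():print(n,np.round(onz(f,p,.012 if n[0]=='t' else .008)*1000,1))
E
```

```text
[ 0.625  -0.      0.2313] [-3.142  0.     1.571] 1.6 [-0.2  0.4  1.3]
(array([443.3,   4.9]), array([ 32.8, 238.4]), 7.5, [[411.0, 121.0], [443.0, -115.0], [475.0, -111.0], [444.0, 125.0]], 0.84)
[0.44327125 0.00497129 0.005     ]
t1 [418.6 120.6  12. ]
t2 [446.5 122.4  12. ]
e1 [ 443.3 -113.     8. ]
e2 [ 474.  -107.6    8. ]
```

Emit:
carry_out:
  rows:
    - [[0.03,-0.01,-0.01,0],[0.06,-0.02,-0.02,0],[0.09,-0.03,-0.03,0],[0.12,-0.04,-0.04,0],[0.12,-0.04,-0.04,0],[0.12,-0.04,-0.04,0]]

```text
clock: 2.25
position: [0.5848, 0.1219, 0.2719]
tool_rot: [3.141, -0.001, 1.574]
force: [-0.0, -1.4, -0.1]
grip_width: 0.0851
finger_force: 0.0
```

Run:
```python
from h import *
f=bot.grab_frame("wrist");save(f,"w1.png")
for l,z in[("die_lip",.047),("die_gap",.022),("fulcrum",.022),("die_set",0)]:
    for a in bot.spot_point(f,l)[:2]:print(l,np.round(a["position"]),a["conf"],np.round(onz(f,a["position"],z)*1000,1))
print(rect(f,"fulcrum",.054));print(bot.observe()["clock"],np.round(f["pose"],3).tolist())
```

```text
die_gap [384. 163.] 0.64 [651.8 164.3  22. ]
fulcrum [351. 122.] 0.94 [615.6 206.3  22. ]
die_set [421. 177.] 0.91 [699.6 147.2   0. ]
(array([616.5, 205.2]), array([50.2, 40.6]), 57.2, [[586.0, 195.0], [620.0, 173.0], [647.0, 215.0], [613.0, 237.0]], 0.97)
2.55 [[1.0, 0.003, 0.001, 0.583], [0.003, -0.954, -0.299, 0.198], [-0.0, 0.299, -0.954, 0.414], [0.0, 0.0, 0.0, 1.0]]
```

View pics/w1.png

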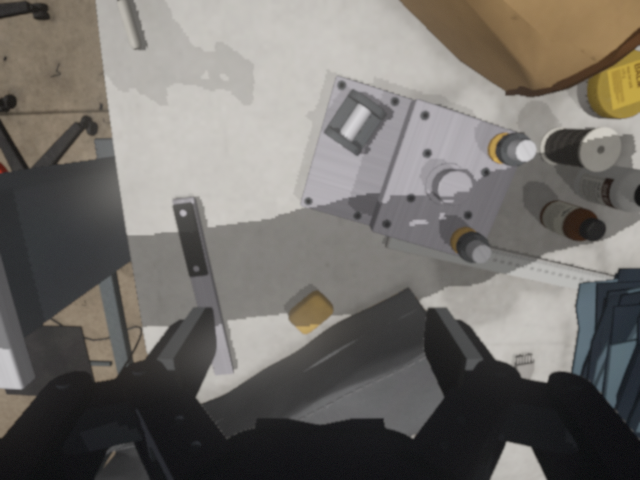

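The view shows the fulcrum at (358,122), turned relative to the die. The upper block's front top corners are (412,100) and (373,229), and the base's front corners are (334,75) and (302,200).

Run:
```python
from h import *
f=bot.grab_frame("wrist")
def q(a,z): return onz(f,a,z)[:2]*1000
from itertools import product
a,b=q((412,100),.071),q((373,229),.071);c,d=q((334,75),.022),q((302,200),.022)
yaw=lambda u,v:np.degrees(np.arctan2(*(u-v)[::-1]))-90
print("top",a,b,np.linalg.norm(a-b),yaw(a,b));print("base",c,d,np.linalg.norm(c-d),yaw(c,d))
def fr(y):
    y=np.radians(y);return np.array([np.cos(y),np.sin(y)]),np.array([-np.sin(y),np.cos(y)])
y=(yaw(a,b)+yaw(c,d))/2;ex,ey=fr(y)
print("lip from top",(a+b)/2,"from base",(c+d)/2+75*ex,"yaw",y)
L=((a+b)/2+(c+d)/2+75*ex)/2;D=L+50*ex
F=np.array([616.5,205.2]);print("fulcrum in die",(F-D)@ex,(F-D)@ey)
m=bot.regions_of(f,"fulcrum")[0]["region"]
img=cv2.resize(f["pixels"][40:200,270:430,::-1],(640,640),interpolation=cv2.INTER_CUBIC)[:600];
cv2.imwrite("pics/c1.png",img)
```

```text
top [666.13111264 221.05944858] [635.93072707 101.69314241] 123.12748815050054 -14.198225588603577
base [598.05833484 248.07305073] [564.25840568 121.16114127] 131.33570715586757 -14.913187648645618
lip from top [651.03091986 161.37629549] from base [653.75115132 165.76800746] yaw -14.555706618624598
fulcrum in die -95.201027877134 31.271573147678076Traceback (most recent call last):
  File "<stdin>", line 14, in <module>
IndexError: list index out of range
```

Run:
```python
from h import *
im=cv2.imread("pics/w1.png")
cv2.imwrite("pics/c1.png",cv2.resize(im[60:180,280:440],(800,600),interpolation=cv2.INTER_CUBIC))
```

```text
(no output)
```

View pics/c1.png

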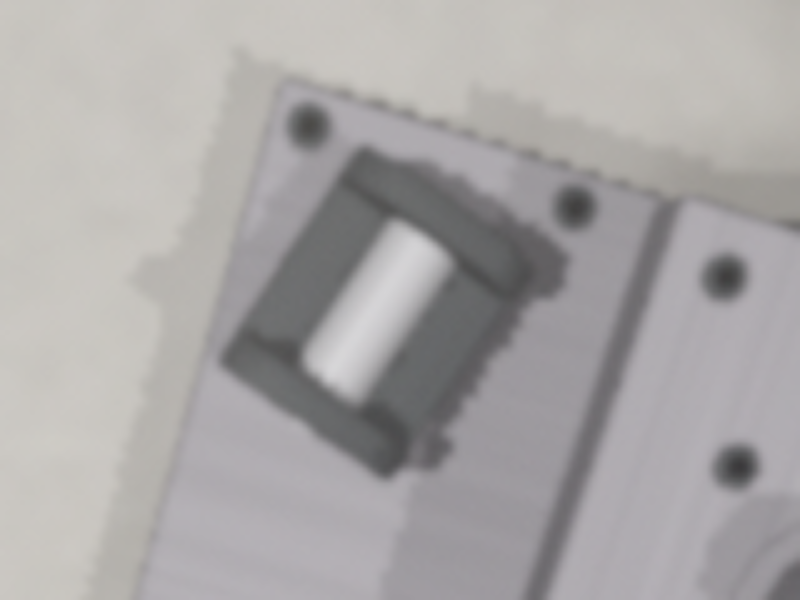

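Zoomed in, the fulcrum's cheeks run at about -33° yaw, roughly 18° from the die axis. The crest centre is at full-image (356,122).

Run:
```python
from h import *
f=bot.grab_frame("wrist");s=bot.grab_frame("scene")
print("crest",onz(f,(356,122.4),.045)*1000)
r=bot.regions_of(f,"pry_bar");print(rect(f,"pry_bar",.01))
for p,z in(((177,199),.01),((200,196),.01),((214,374),.008),((234,371),.008)):print(np.round(onz(f,p,z)*1000,1))
for l in("spool","marker"):
  for a in bot.spot_point(s,l)[:1]:print(l,a["position"],a["conf"],onz(s,a["position"],0))
for l,z in(("die_gap",.022),):
  for a in bot.spot_point(f,l)[:1]:print(l,onz(f,a["position"],z))
```

```text
crest [618.95556358 202.41266756  45.        ]
(array([442.6,   6.3]), array([ 31.3, 240.5]), 7.2, [[412.0, 124.0], [442.0, -115.0], [473.0, -111.0], [443.0, 128.0]], 0.78)
[421.3 120.9  10. ]
[448.1 124.2  10. ]
[ 441.2 -117.1    8. ]
[ 468.7 -111.9    8. ]
spool [261.2, 268.7] 0.59 [0.59405333 0.37304807 0.        ]
marker [346.7, 333.2] 0.81 [0.37902881 0.34559596 0.        ]
die_gap [0.65227594 0.1635977  0.022     ]
```

Emit:
carry_out:
  rows:
    - [[-0.008,-0.025,0.035,-1],[-0.016,-0.05,0.07,-2],[-0.024,-0.075,0.105,-3],[-0.032,-0.1,0.14,-4],[-0.04,-0.125,0.175,-5],[-0.048,-0.148,0.205,-6],[-0.048,-0.148,0.225,-6],[-0.048,-0.148,0.245,-6],[-0.048,-0.148,0.255,-6],[-0.048,-0.148,0.262,-6],[-0.048,-0.148,0.262,-6]]
  grip: 0.055
  grip_force: 20

```text
clock: 3.92
position: [0.437, 0.0721, 0.0086]
tool_rot: [-3.141, 0.0, 1.676]
force: [-0.7, -1.1, 0.1]
grip_width: 0.0549
finger_force: 0.0
```

Run:
```python
from h import *
f=bot.grab_frame("wrist");save(f,"w2.png");print(np.round(bot.observe()["force"],1))
```

```text
[-0.3  0.5  0.6]
```

View pics/w2.png

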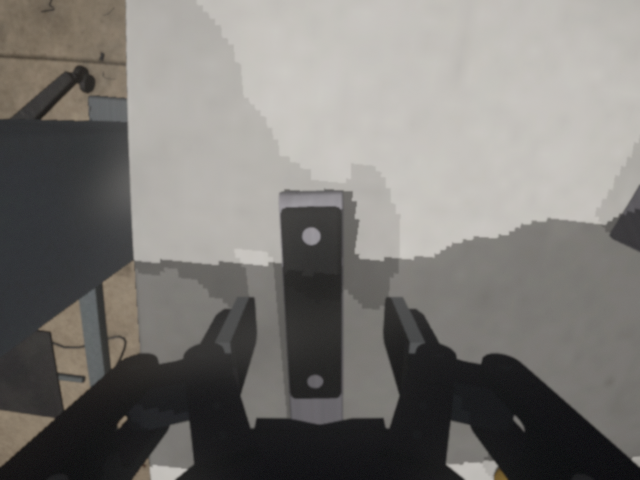

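The bar is centred between the fingers (bar about 283–342, pads 250–390) and nearly aligned.

Emit:
carry_out:
  rows:
    - [[0,0,0.004,0],[0,0,0.004,0],[0,0,0.004,0],[0,0,0.004,0],[0,0,0.004,0],[0,0,0.004,0],[0,0,0.004,0],[0,0,0.004,0]]
  grip: 0.0
  grip_force: 20

```text
clock: 4.63
position: [0.4372, 0.072, 0.0058]
tool_rot: [3.141, -0.0, 1.675]
force: [-1.7, 0.6, 7.8]
grip_width: 0.0251
finger_force: 20.6
```

Emit:
carry_out:
  rows:
    - [[0,0,-0.006,0],[0,0,-0.012,0],[-0.001,0,-0.018,0],[-0.002,0,-0.024,0],[-0.003,0,-0.03,0],[-0.004,0,-0.036,0],[-0.005,0,-0.042,0],[-0.007,0,-0.048,0],[-0.008,0,-0.054,0],[-0.01,0,-0.06,0],[-0.012,0,-0.066,0],[-0.012,0,-0.066,0]]

```text
clock: 5.63
position: [0.4387, 0.0597, 0.0724]
tool_rot: [3.14, -0.0, 1.675]
force: [0.2, -0.0, -3.0]
grip_width: 0.0245
finger_force: 19.8
```

Run:
```python
from h import *
s=bot.grab_frame("scene");g=bot.grab_frame("side")
a=s["pixels"][150:290,360:560];b=g["pixels"][220:360,200:400]
cv2.imwrite("pics/l1.png",np.vstack([cv2.resize(x,(428,300),interpolation=cv2.INTER_CUBIC) for x in(a,b)])[:,:,::-1])
o=bot.observe();print(o["force"],o["moment"])
```

```text
[-0.02136157  0.10104801 -3.68483778] [ 0.1289836  -0.00851569 -0.01155936]
```

View pics/l1.png

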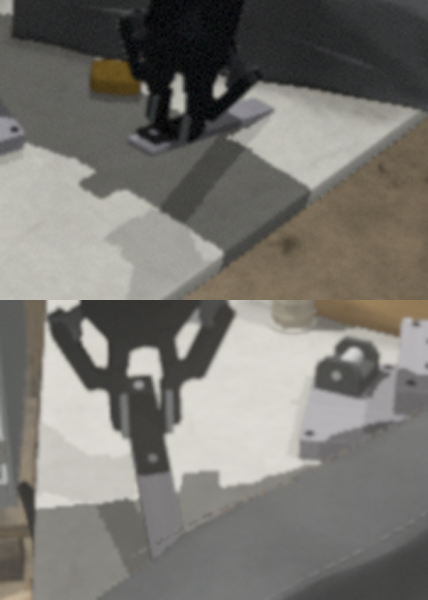

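The bar now tilts toe-down with its toe still on the table, about 22° by geometry. I'll tighten the grip and carry it over.

Emit:
carry_out:
  rows:
    - [[0,0,0,0],[0,0,0,0],[0,0,0,0],[0,0,-0.01,0],[0.0,0,-0.03,0],[0.02,0.005,-0.05,-2],[0.05,0.012,-0.07,-6],[0.08,0.02,-0.09,-12],[0.11,0.026,-0.108,-18],[0.14,0.032,-0.108,-24],[0.17,0.04,-0.108,-30],[0.2,0.046,-0.108,-36]]
  grip_force: 110

```text
clock: 6.73
position: [0.4631, 0.2652, 0.1794]
tool_rot: [3.141, 0.0, 2.309]
force: [1.8, 0.3, -4.4]
grip_width: 0.0208
finger_force: 108.6
```

Emit:
carry_out:
  rows:
    - [[0.01,0.018,0,-6],[0.018,0.024,0,-12],[0.018,0.024,0,-18],[0.018,0.024,0,-18],[0.018,0.024,0,-18]]

```text
clock: 7.15
position: [0.4687, 0.2927, 0.1788]
tool_rot: [-3.141, -0.001, 2.614]
force: [0.1, -1.2, -4.1]
grip_width: 0.0209
finger_force: 108.7
```

Run:
```python
from h import *
s=bot.grab_frame("scene");g=bot.grab_frame("side")
a=s["pixels"][120:330,230:480];b=g["pixels"][150:290,270:436]
cv2.imwrite("pics/l2.png",np.hstack([cv2.resize(x,(400,336),interpolation=cv2.INTER_CUBIC) for x in(a,b)])[:,:,::-1])
o=bot.observe();print(o["position"],o["tool_rot"],o["force"],o["moment"])
```

```text
[0.4688929  0.29254874 0.17910749] [-3.14095435e+00 -6.58908611e-05  2.61372732e+00] [ 0.27333951 -1.01491845 -3.60726514] [0.06099707 0.14462277 0.0343414 ]
```

View pics/l2.png

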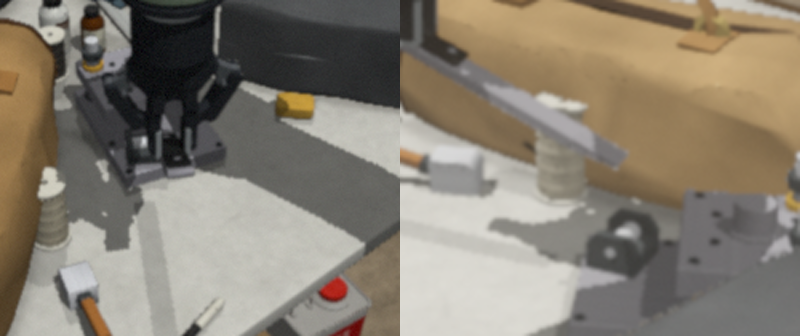

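The side view shows the bar held nose-down, its tip near side-image (360,216) above the fulcrum crest. I'll compare this with the model.

```bash
cat >> h.py <<'E'
def barpt(p,tcp,yaw,tilt,gx=-.068,gz=.005):
    """bar-frame point -> world, bar gripped at (gx,0,gz) by the TCP"""
    return np.array(tcp)+R.from_euler('ZY',[yaw,tilt]).apply(np.array(p)-[gx,0,gz])
E
python3 - <<'E'
from h import *
g=bot.grab_frame("side");s=bot.grab_frame("scene");o=bot.observe();t=o["position"];y=o["tool_rot"][2]-np.pi
for d in(18,20,22.5,25):
    print(d,[np.round(proj(g,barpt(p,t,y,np.radians(d))),1).tolist() for p in([.12,-.013,.01],[.12,.013,.01],[.12,-.013,.0065],[.08,-.013,0],[-.025,-.012,.016])],np.round(barpt([.12,0,.0065],t,y,np.radians(d)),4))
print(proj(g,[.6164,.2043,.047]))
im=g["pixels"][150:300,270:430];
im=cv2.resize(im,(800,600),interpolation=cv2.INTER_CUBIC,fx=0,fy=0)
for d,c in((20,(255,0,0)),(22.5,(0,255,0)),(25,(0,0,255))):
    for p in([.12,-.013,.01],[.12,.013,.01],[.12,-.013,.0065],[.08,-.013,0]):
        q=proj(g,barpt(p,t,y,np.radians(d)));cv2.circle(im,(int((q[0]-270)*5),int((q[1]-150)*4)),3,c,-1)
q=proj(g,[.6164,.2043,.047]);cv2.circle(im,(int((q[0]-270)*5),int((q[1]-150)*4)),3,(255,0,255),-1)
q=proj(g,[.6525,.164,.046]);cv2.circle(im,(int((q[0]-270)*5),int((q[1]-150)*4)),3,(255,0,255),-1)
cv2.imwrite("pics/s3.png",im[:,:,::-1])
E
```

```text
18 [[364.8, 210.1], [369.4, 204.7], [364.1, 211.7], [343.1, 204.9], [295.0, 172.5]] [0.6239 0.2027 0.1226]
20 [[363.6, 213.2], [368.2, 207.7], [362.9, 214.7], [342.1, 207.2], [295.0, 173.3]] [0.6221 0.2038 0.1164]
22.5 [[362.0, 216.8], [366.6, 211.3], [361.2, 218.3], [340.7, 210.0], [294.9, 174.2]] [0.6196 0.2052 0.1088]
25 [[360.2, 220.4], [364.9, 214.8], [359.3, 221.8], [339.2, 212.7], [294.7, 175.2]] [0.6168 0.2069 0.1012]
[360.72419407 246.08653402]
```

View pics/s3.png

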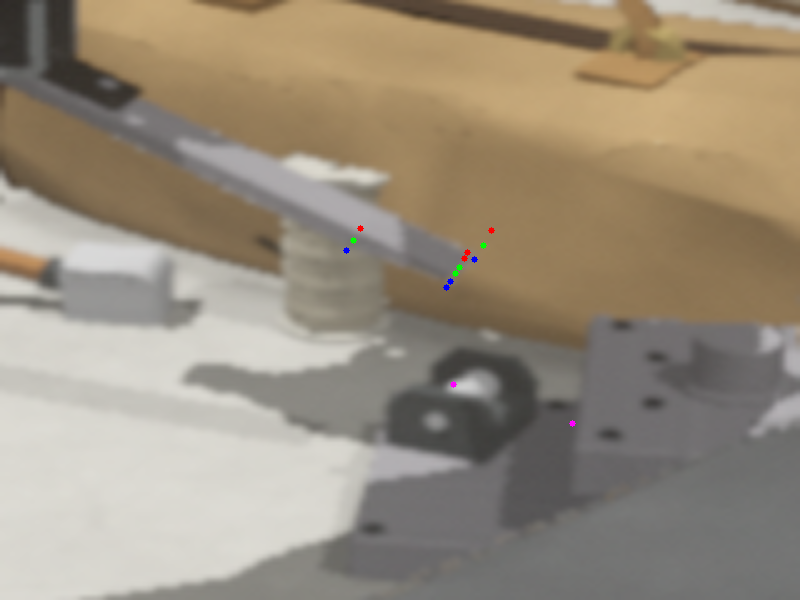

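The tip's observed position is about 4 mm further back than predicted, at about 22.5° tilt. I'll go down, then forward part way along the bar's axis, and check.

Emit:
carry_out:
  rows:
    - [[0,-0.001,0.015,0],[0,-0.002,0.03,0],[0,-0.002,0.042,0],[0,-0.002,0.049,0],[-0.008,-0.002,0.052,0],[-0.016,-0.002,0.056,0],[-0.024,-0.002,0.059,0],[-0.034,-0.002,0.063,0],[-0.034,-0.002,0.063,0],[-0.034,-0.002,0.063,0]]

```text
clock: 8.18
position: [0.498, 0.2738, 0.1162]
tool_rot: [-3.141, -0.0, 2.616]
force: [-0.5, -0.6, -4.5]
grip_width: 0.0208
finger_force: 108.7
```

```bash
cat > ov.py <<'E'
from h import *
import sys
def ov(name,gx,tilt,crop=(200,290,310,430),crest=(.618,.2035)):
    g=bot.grab_frame("side");o=bot.observe();t=o["position"];y=o["tool_rot"][2]-np.pi
    r0,r1,c0,c1=crop;im=cv2.resize(g["pixels"][r0:r1,c0:c1],(800,600),interpolation=cv2.INTER_CUBIC);fx,fy=800/(c1-c0),600/(r1-r0)
    for p in([.12,-.013,.01],[.12,.013,.01],[.12,-.013,.0065],[.08,-.013,0],[.08,-.013,.01],[.08,.013,.01]):
        q=proj(g,barpt(p,t,y,np.radians(tilt),gx));cv2.circle(im,(int((q[0]-c0)*fx),int((q[1]-r0)*fy)),3,(0,255,0),-1)
    q=proj(g,[*crest,.047]);cv2.circle(im,(int((q[0]-c0)*fx),int((q[1]-r0)*fy)),3,(255,0,255),-1)
    cv2.imwrite("pics/"+name,im[:,:,::-1]);print(np.round(t,4),np.round(o["force"],1),o["clock"],"tip",np.round(barpt([.12,0,.0065],t,y,np.radians(tilt),gx),4))
E
python3 -c "
from ov import *
ov('s4.png',-.064,22.5)"
```

```text
[0.4975 0.2743 0.1164] [-0.6  0.7 -4.8] 8.2333 tip [0.6452 0.1889 0.0473]
```

View pics/s4.png

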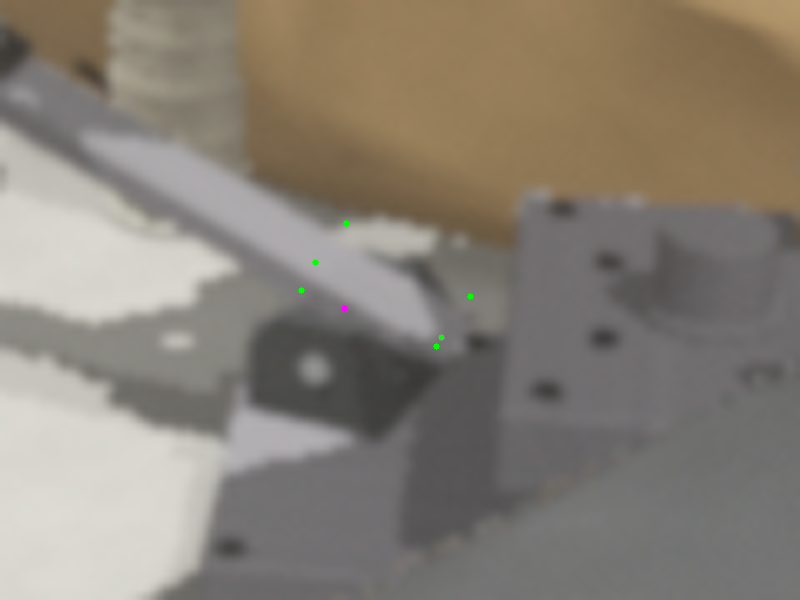

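The side view shows the bar between the cheeks with its tip at about crop (445,345), just short of the upper block's front face. The model agrees within about 2–3 mm, so I'll continue along the axis.

Emit:
carry_out:
  rows:
    - [[-0.005,0,0.002,0],[-0.01,0,0.004,0],[-0.015,0,0.006,0],[-0.02,0,0.008,0],[-0.025,0,0.0105,0],[-0.03,0,0.0125,0],[-0.03,0,0.0125,0]]

```text
clock: 8.82
position: [0.5241, 0.2585, 0.1032]
tool_rot: [-3.141, 0.0, 2.617]
force: [-0.5, -0.9, -4.1]
grip_width: 0.0207
finger_force: 108.7
```

```bash
python3 -c "
from ov import *
ov('s5.png',-.064,22.5)"
```

```text
[0.5236 0.259  0.1034] [-0.2  0.5 -3.7] 8.8667 tip [0.6712 0.1736 0.0344]
```

View pics/s5.png

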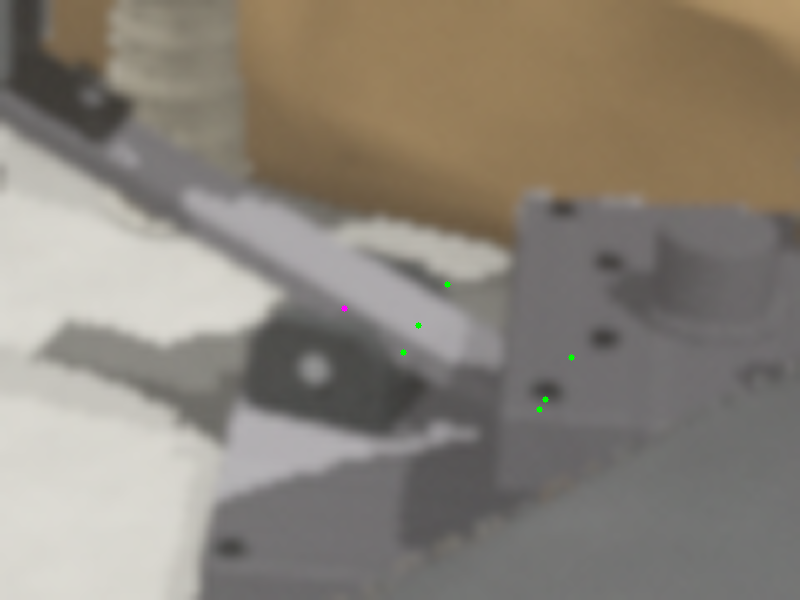

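The toe is now under the upper block by about 15 mm, with no contact forces. I've used up my picture views, so I'll go on with numbers only. Next I loosen the grip and lower the tail until the toe meets the lip.

Emit:
carry_out:
  rows:
    - [[0,0,0,0],[0,0,0,0],[0,0,0.002,0],[0.001,0,0.004,0],[0.002,0,0.006,0],[0.003,0,0.008,0],[0.004,0,0.01,0],[0.005,0,0.012,0],[0.006,0,0.014,0],[0.006,0,0.016,0],[0.006,0,0.016,0],[0.006,0,0.016,0]]
  grip_force: 20

```text
clock: 9.87
position: [0.518, 0.2626, 0.0877]
tool_rot: [-3.142, -0.0, 2.618]
force: [1.2, -0.3, 1.9]
grip_width: 0.0208
finger_force: 110.7
```

Emit:
carry_out:
  rows:
    - [[0,0,0,0],[0,0,0,0],[0,0,0,0],[0,0,0,0]]
  grip: 0.0
  grip_force: 20

```text
clock: 10.2
position: [0.5181, 0.2626, 0.0879]
tool_rot: [3.142, -0.0, 2.618]
force: [0.5, 0.2, 2.0]
grip_width: 0.0211
finger_force: 110.7
```

```bash
python3 -c "
from h import *
o=bot.observe();print(o['force'],o['moment'],o['finger_force'],o['grip_width'],o['position'])"
```

```text
[0.50112591 0.21728903 2.01045494] [-0.18119492 -0.65336744  0.04725569] 110.74213743209839 0.02106488739585092 [0.5180771  0.26255853 0.08786594]
```

Emit:
carry_out:
  rows:
    - [[0,0,0,0],[0,0,0,0],[0,0,0,0],[0,0,0,0]]
  grip: 0.0245
  grip_force: 20

```text
clock: 10.53
position: [0.518, 0.2624, 0.0876]
tool_rot: [-3.141, -0.0, 2.618]
force: [1.6, 0.3, -1.4]
grip_width: 0.0248
finger_force: 22.3
```

Emit:
carry_out:
  rows:
    - [[0.001,0,0.002,0],[0.001,0,0.004,0],[0.002,0,0.006,0],[0.003,0,0.008,0],[0.003,0,0.01,0],[0.003,0,0.01,0],[0.003,0,0.01,0]]

```text
clock: 11.12
position: [0.5159, 0.2642, 0.0782]
tool_rot: [3.141, 0.001, 2.618]
force: [0.6, -1.8, 9.1]
grip_width: 0.0247
finger_force: 24.6
```

```bash
python3 -c "
from h import *
o=bot.observe();print(o['force'],o['moment'],o['finger_force'],o['grip_width'],o['position'])"
```

```text
[ 0.63279406 -1.82652989  9.09633601] [-0.46977766 -0.14847767 -0.03934888] 24.64931968599558 0.024658788896135615 [0.51585305 0.26418425 0.07818905]
```

Emit:
carry_out:
  rows:
    - [[0,0,-0.001,0],[0,0,-0.001,0],[0,0,-0.001,0],[0,0,-0.001,0],[0,0,-0.02,0],[0,0,-0.045,0],[0,0,-0.06,0],[0,0,-0.06,0]]
  grip: 0.05

```text
clock: 11.78
position: [0.5166, 0.2647, 0.1406]
tool_rot: [3.138, 0.002, 2.618]
force: [1.2, -1.4, 0.3]
grip_width: 0.0501
finger_force: 0.0
```

Emit:
carry_out:
  rows:
    - [[0.01,0,0,0],[0.02,0,0,0],[0.032,0,0,0],[0.032,0,0.0,0],[0.032,0,0.0,0],[0.032,0,0.0,0],[0.032,0,0.008,0],[0.032,0,0.016,0],[0.032,0,0.022,0],[0.032,0,0.022,0]]
  grip: 0.0

```text
clock: 12.62
position: [0.4872, 0.2794, 0.114]
tool_rot: [-3.139, -0.001, 2.618]
force: [-1.1, -0.8, 0.3]
grip_width: 0.0003
finger_force: 0.0
```

Run:
```python
from h import *
g=bot.grab_frame("side");s=bot.grab_frame("scene");o=bot.observe();print(o['force'],o['moment'],o['grip_width'],o['position'])
for n,f in(("side",g),("scene",s)):
  for l in("die_lip","pry_bar","fulcrum"):
    for a in bot.spot_point(f,l)[:2]:print(n,l,np.round(a["position"],1),round(a["conf"],2))
r=bot.regions_of(g,"pry_bar")
if r:
  ys,xs=np.nonzero(r[0]["region"]);
  for x in range(xs.min(),xs.max()+1,8):print(x,ys[xs==x].min(),ys[xs==x].max())
```

```text
[ 0.18434532 -0.42815708  0.58454816] [-0.0211251   0.01399277 -0.03161874] 8.761923633731189e-05 [0.48765304 0.27979469 0.11526894]
side die_lip [384.5 254.7] 0.7
side pry_bar [331.6 235.6] 0.64
side fulcrum [363.6 256. ] 0.78
side fulcrum [410.7 282.3] 0.57
scene pry_bar [325.2 221.9] 0.93
scene fulcrum [322.8 217. ] 0.51
277 212 214
285 205 218
293 208 221
301 212 224
309 215 227
317 218 230
325 222 234
333 227 237
341 230 240
349 233 243
357 237 246
365 239 249
373 242 254
381 245 256
```

Emit:
carry_out:
  rows:
    - [[0,0,0.003,0],[0,0,0.006,0],[0,0,0.009,0],[0,0,0.012,0],[0,0,0.014,0],[0,0,0.016,0],[0,0,0.016,0]]

```text
clock: 13.65
position: [0.4876, 0.2799, 0.0993]
tool_rot: [-3.141, -0.0, 2.618]
force: [0.5, 0.5, 0.8]
grip_width: 0.0
finger_force: 0.0
```

Emit:
carry_out:
  rows:
    - [[0,0,0.002,0],[0,0,0.004,0],[0,0,0.006,0],[0,0,0.008,0],[0,0,0.008,0]]

```text
clock: 14.07
position: [0.4876, 0.2807, 0.0919]
tool_rot: [3.141, -0.0, 2.619]
force: [-3.5, 1.6, 9.3]
grip_width: -0.0002
finger_force: 3.9
```

Emit:
carry_out:
  rows:
    - [[0.001,0,0.001,0],[0.001,0,0.002,0],[0.002,0,0.004,0],[0.002,0,0.006,0],[0.003,0,0.008,0],[0.003,0,0.008,0]]

```text
clock: 14.57
position: [0.4856, 0.2817, 0.084]
tool_rot: [3.141, 0.001, 2.618]
force: [1.1, -0.0, 8.3]
grip_width: -0.0005
finger_force: 3.8
```

```bash
cat > die.py <<'E'
from h import *
g=bot.grab_frame("side");o=bot.observe();print(np.round(o['force'],1),np.round(o['position'],4),o["clock"])
for l in("die_lip","pry_bar","fulcrum","die_gap"):
    for a in bot.spot_point(g,l)[:1]:print(l,np.round(a["position"],1),round(a["conf"],2))
cv2.imwrite("pics/gray%d.png"%(1000*o["clock"]),g["pixels"][:,:,::-1])
a=cv2.imread("pics/side0.png",0).astype(np.float32)
b=cv2.cvtColor(g["pixels"],cv2.COLOR_RGB2GRAY).astype(np.float32)
# vertical shift of the shank + upper block top patch since the start
sl=(slice(226,262),slice(396,428));T=a[sl]
up=lambda m:cv2.resize(m,None,fx=8,fy=8,interpolation=cv2.INTER_CUBIC)
r=cv2.matchTemplate(up(b[214:268,390:434]),up(T),cv2.TM_CCOEFF_NORMED);_,m,_,q=cv2.minMaxLoc(r)
print("upper shift px",q[0]/8-6,q[1]/8-12,"score",round(m,3))
for h in(0,.01):print(h,proj(g,[.7,.15,.095+h]))
E
python3 die.py
```

```text
[0.1 0.1 7.1] [0.4856 0.2818 0.0841] 14.6167
die_lip [384.4 249.6] 0.94
pry_bar [333.  235.5] 0.68
fulcrum [364.1 255.7] 0.95
die_gap [384.7 267. ] 0.56
upper shift px -0.375 -2.25 score 0.193
0 [414.13556912 233.49326303]
0.01 [414.56816056 228.38458182]
```

Emit:
carry_out:
  rows:
    - [[0.001,0,0.001,0],[0.001,0,0.002,0],[0.002,0,0.004,0],[0.002,0,0.006,0],[0.003,0,0.008,0],[0.003,0,0.008,0]]

```text
clock: 15.32
position: [0.4838, 0.2828, 0.0761]
tool_rot: [3.14, 0.002, 2.617]
force: [5.1, -2.9, 8.2]
grip_width: -0.0002
finger_force: 3.8
```

```bash
sed -i 's/side0.png/gray14616.png/' die.py; python3 die.py
```

```text
[ 3.8 -1.8  6.9] [0.4838 0.2828 0.0763] 15.3667
die_lip [386.3 250.8] 0.83
pry_bar [337.  238.4] 0.58
fulcrum [360.7 255.5] 0.92
die_gap [381.5 268.8] 0.91
upper shift px -0.375 -1.25 score 0.941
0 [414.13556912 233.49326303]
0.01 [414.56816056 228.38458182]
```

Emit:
carry_out:
  rows:
    - [[0,0,0.001,0],[0,0,0.002,0],[0,0,0.003,0],[0,0,0.004,0],[0,0,0.005,0],[0,0,0.005,0]]

```text
clock: 16.07
position: [0.4833, 0.2832, 0.0712]
tool_rot: [3.14, 0.001, 2.618]
force: [1.8, -0.2, 9.1]
grip_width: 0.0003
finger_force: 4.4
```

Emit:
carry_out:
  rows:
    - [[0,0,0.001,0],[0,0,0.002,0],[0,0,0.002,0]]

```text
clock: 16.32
position: [0.4831, 0.2833, 0.0692]
tool_rot: [3.14, 0.001, 2.618]
force: [0.3, 0.5, 9.0]
grip_width: -0.0001
finger_force: 4.6
```

```bash
python3 die.py
```

```text
[0.2 0.1 9. ] [0.4831 0.2834 0.0693] 16.3667
die_lip [385.7 248.9] 0.55
pry_bar [331.1 240.8] 0.91
fulcrum [362.1 258.9] 0.6
die_gap [383.9 268.6] 0.9
upper shift px -0.5 -2.375 score 0.904
0 [414.13556912 233.49326303]
0.01 [414.56816056 228.38458182]
```

Emit:
carry_out:
  rows:
    - [[0,0,0.0005,0],[0,0,0.001,0],[0,0,0.001,0]]

```text
clock: 16.82
position: [0.483, 0.2834, 0.0683]
tool_rot: [3.14, 0.0, 2.618]
force: [-0.3, -0.2, 10.4]
grip_width: 0.0002
finger_force: 4.9
```

Emit:
carry_out:
  rows:
    - [[0,0,0.0005,0],[0,0,0.001,0],[0,0,0.001,0]]

```text
clock: 17.07
position: [0.4829, 0.2835, 0.0673]
tool_rot: [3.14, 0.0, 2.618]
force: [-1.2, 0.6, 10.5]
grip_width: -0.0
finger_force: 5.0
```

Emit:
carry_out:
  rows:
    - [[0,0,0.0005,0],[0,0,0.001,0],[0,0,0.001,0]]

```text
clock: 17.32
position: [0.4828, 0.2835, 0.0663]
tool_rot: [3.14, 0.0, 2.618]
force: [-1.7, 0.1, 10.0]
grip_width: 0.0002
finger_force: 5.1
```

Emit:
carry_out:
  rows:
    - [[0,0,0.0005,0],[0,0,0.001,0],[0,0,0.001,0]]

```text
clock: 17.57
position: [0.4827, 0.2836, 0.0653]
tool_rot: [3.14, 0.0, 2.618]
force: [-3.1, 0.9, 10.3]
grip_width: 0.0002
finger_force: 5.3
```

Emit:
carry_out:
  rows:
    - [[0,0,0.0005,0],[0,0,0.001,0],[0,0,0.001,0]]

```text
clock: 17.82
position: [0.4826, 0.2836, 0.0643]
tool_rot: [3.141, 0.0, 2.618]
force: [-3.9, 1.2, 10.7]
grip_width: -0.0003
finger_force: 5.4
```

Emit:
carry_out:
  rows:
    - [[0,0,0.0005,0],[0,0,0.001,0],[0,0,0.001,0]]

```text
clock: 18.07
position: [0.4827, 0.2838, 0.0635]
tool_rot: [3.14, 0.0, 2.618]
force: [-4.7, 1.6, 16.2]
grip_width: -0.0001
finger_force: 8.3
```

```bash
python3 die.py
```

```text
[-5.2 -0.2 15.6] [0.4827 0.2838 0.0636] 18.1167
die_lip [383.4 249. ] 0.71
pry_bar [334.5 243.7] 0.56
fulcrum [362.7 256.7] 0.87
die_gap [386.1 268.4] 0.7
upper shift px -0.25 -3.125 score 0.886
0 [414.13556912 233.49326303]
0.01 [414.56816056 228.38458182]
```

The force jumped from 10.7 to 16.2 N, which means the block has reached the collars. I'll stop pushing, lift off and look for the parting block.

Emit:
carry_out:
  rows:
    - [[0,0,-0.01,0],[0,0,-0.035,0],[0,0,-0.07,0],[0,0,-0.105,0],[0.02,0.02,-0.14,0],[0.045,0.045,-0.17,0],[0.068,0.071,-0.19,0],[0.068,0.071,-0.19,0],[0.068,0.071,-0.19,0]]
  grip: 0.05

```text
clock: 19.07
position: [0.4583, 0.3814, 0.2546]
tool_rot: [3.138, 0.0, 2.621]
force: [-0.7, -0.8, -0.4]
grip_width: 0.0498
finger_force: 0.0
```

```bash
python3 - <<'E'
from h import *
w=bot.grab_frame("wrist");s=bot.grab_frame("scene");g=bot.grab_frame("side");o=bot.observe();print(o["position"],o["tool_rot"],np.round(w["pose"],3)[:3,3])
for n,f in(("w",w),("s",s),("g",g)):
  for l,z in(("parting_block",0),("block_handle",.03),("die_lip",.056),("fulcrum",.022),("pry_bar",.05)):
    for a in bot.spot_point(f,l)[:2]:
      if a["conf"]>.4:print(n,l,np.round(a["position"],1),round(a["conf"],2),np.round(onz(f,a["position"],z)*1000,1))
print(rect(w,"parting_block",.03))
for p in((232,330),(250,290),(215,358),(255,260)):print("bag",np.round(onz(s,p,0),3))
save(w,"w6.png");save(s,"sc6.png")
E
python3 die.py
```

```text
[0.45941924 0.37726411 0.25215043] [-3.14023726e+00  1.71354453e-04  2.61719354e+00] [0.391 0.419 0.397]
w parting_block [351.1 229. ] 0.92 [502.8 397.3   0. ]
w block_handle [339.7 175.4] 0.87 [439.4 415.5  30. ]
w die_lip [352.4 230.7] 0.44 [489.1 400.6  56. ]
w fulcrum [262.2 386.9] 0.81 [621.9 204.8  22. ]
w pry_bar [252.  359.8] 0.59 [567.6 231.   50. ]
s parting_block [280.5 305. ] 0.9 [500.1 396.4   0. ]
s block_handle [287.1 320.9] 0.64 [445.4 420.3  30. ]
s die_lip [322.9 187.4] 0.78 [652.7 172.9  56. ]
s die_lip [414.  187.8] 0.7 [532.2  31.8  56. ]
s fulcrum [320.4 215.9] 0.68 [618.1 208.2  22. ]
s pry_bar [328.9 228.2] 0.57 [556.7 236.9  50. ]
g parting_block [294.8 226.6] 0.93 [510.1 398.3   0. ]
g block_handle [260.8 210.9] 0.88 [438.6 423.6  30. ]
g block_handle [254.5 200.9] 0.63 [426.3 480.5  30. ]
g die_lip [386.4 249.6] 0.9 [656.4 168.4  56. ]
g fulcrum [363.6 256. ] 0.94 [624.1 210.7  22. ]
g pry_bar [334.3 239.6] 0.74 [570.7 230.6  50. ]
g pry_bar [294.  228.2] 0.74 [499.7 288.5  50. ]
(array([463.8, 407.1]), array([ 34.9, 126.7]), 72.3, [[398.0, 410.0], [519.0, 371.0], [529.0, 404.0], [409.0, 443.0]], 0.72)
bag [0.509 0.493 0.   ]
bag [0.564 0.419 0.   ]
bag [0.479 0.546 0.   ]
bag [ 0.62   0.369 -0.   ]
[-0.  -0.5 -0.1] [0.4592 0.3785 0.2528] 20.0667
die_lip [385.8 247.4] 0.82
pry_bar [331.2 242.6] 0.77
fulcrum [363.7 256.8] 0.97
upper shift px -6.0 -2.625 score 0.475
0 [414.13556912 233.49326303]
0.01 [414.56816056 228.38458182]
```

Emit:
carry_out:
  rows:
    - [[0.01,0.006,0.03,-4],[0.018,0.012,0.06,-8],[0.026,0.018,0.095,-12],[0.035,0.023,0.13,-13],[0.035,0.023,0.16,-13],[0.035,0.023,0.19,-13],[0.035,0.023,0.21,-13],[0.035,0.023,0.225,-13],[0.035,0.023,0.235,-13],[0.035,0.023,0.24,-13],[0.035,0.023,0.24,-13]]
  grip: 0.045

```text
clock: 21.18
position: [0.4402, 0.4157, 0.0122]
tool_rot: [-3.141, -0.0, 2.845]
force: [0.2, 0.3, 0.4]
grip_width: 0.0448
finger_force: 0.0
```

Run:
```python
from h import *
w=bot.grab_frame("wrist");o=bot.observe();print(o["position"],o["tool_rot"],np.round(o["force"],1))
for l,z in(("parting_block",0),("block_handle",.03)):
    for a in bot.spot_point(w,l)[:1]:print(l,np.round(a["position"],1),round(a["conf"],2),np.round(onz(w,a["position"],z)*1000,1))
r=bot.regions_of(w,"parting_block")
if r:
  m=r[0]["region"];ys,xs=np.nonzero(m)
  for y in range(ys.min(),ys.max(),12):
    q=xs[ys==y];c=onz(w,((q.min()+q.max())/2,y),.035)*1000;print(y,q.min(),q.max(),np.round(c[:2]))
```

```text
[0.44050625 0.41604134 0.01307791] [3.14144143e+00 3.60123761e-05 2.84483653e+00] [ 0.6 -0.6 -0.2]
parting_block [316.  417.6] 0.61 [505.5 393.4   0. ]
block_handle [321.7 335. ] 0.61 [439.8 416.4  30. ]
250 310 321 [404. 425.]
262 302 342 [409. 426.]
274 301 342 [413. 424.]
286 302 342 [418. 423.]
298 302 341 [422. 422.]
310 302 340 [427. 420.]
322 302 339 [431. 418.]
334 302 338 [436. 417.]
346 302 337 [441. 415.]
358 302 337 [446. 413.]
370 302 336 [452. 412.]
382 301 336 [457. 410.]
394 284 352 [463. 408.]
406 282 353 [468. 406.]
418 290 350 [475. 405.]
```

Emit:
carry_out:
  rows:
    - [[0,0,0,0],[0,0,0,0],[0,0,0,0],[0,0,0,0],[0,0,0,0],[0,0,0,0],[0,0,-0.002,0],[0,0,-0.005,0],[0,0,-0.015,0],[0,0,-0.03,0],[0,0,-0.03,0]]
  grip: 0.0
  grip_force: 60

```text
clock: 22.3
position: [0.4412, 0.4168, 0.0455]
tool_rot: [3.139, 0.001, 2.845]
force: [0.4, 0.5, -1.0]
grip_width: 0.0128
finger_force: 60.9
```

Run:
```python
from h import *
w=bot.grab_frame("wrist");o=bot.observe();print(o["position"],o["tool_rot"],np.round(o["force"],1),np.round(o["moment"],2))
r=bot.regions_of(w,"parting_block")
if r:
  m=r[0]["region"];ys,xs=np.nonzero(m)
  for y in range(ys.min(),ys.max(),24):
    q=xs[ys==y];print(y,q.min(),q.max())
D=np.array([700.9,151.5]);yw=np.radians(-14.55);ex=np.array([np.cos(yw),np.sin(yw)]);ey=np.array([-ex[1],ex[0]])
for x,y in((-90,-33),(-24,-33)):
  for n,d in(("org",0),("grip",68)):print(x,n,D+(x-d)*ex+y*ey)
```

```text
[0.44104076 0.41644968 0.04440253] [3.13953831e+00 1.02702722e-03 2.84463370e+00] [ 0.7 -1.  -1.4] [ 0.06  0.08 -0.03]
249 305 334
273 300 340
297 301 339
321 304 337
345 304 335
369 304 336
393 295 343
417 295 344
-90 org [605.49599271 142.16858037]
-90 grip [539.67683607 159.25186519]
-24 org [669.37929179 125.5877451 ]
-24 grip [603.56013516 142.67102992]
```

Emit:
carry_out:
  rows:
    - [[0,0,-0.03,0],[0,0,-0.06,0],[-0.01,-0.013,-0.085,0],[-0.03,-0.038,-0.096,0],[-0.05,-0.064,-0.096,0],[-0.07,-0.09,-0.096,0],[-0.09,-0.116,-0.096,-1],[-0.11,-0.142,-0.096,-2],[-0.13,-0.167,-0.096,-2.5],[-0.15,-0.193,-0.096,-2.5],[-0.1695,-0.218,-0.096,-2.5],[-0.1695,-0.218,-0.096,-2.5]]

```text
clock: 23.4
position: [0.5406, 0.1507, 0.138]
tool_rot: [-3.138, 0.0, 2.881]
force: [0.4, -0.3, -0.4]
grip_width: 0.0127
finger_force: 60.9
```

Emit:
carry_out:
  rows:
    - [[0,0,0.02,0],[0,0,0.04,0],[0,0,0.06,0],[0,0,0.075,0],[0,0,0.085,0],[0,0,0.09,0],[0,0,0.09,0]]

```text
clock: 23.98
position: [0.5382, 0.1579, 0.0479]
tool_rot: [-3.141, -0.001, 2.889]
force: [-0.4, -0.4, -1.4]
grip_width: 0.0128
finger_force: 60.8
```

Run:
```python
from h import *
w=bot.grab_frame("wrist");g=bot.grab_frame("side");s=bot.grab_frame("scene");o=bot.observe();print(o["position"],o["tool_rot"],np.round(o["force"],1),np.round(o["moment"],2))
D=np.array([700.9,151.5]);yw=np.radians(-14.55);ex=np.array([np.cos(yw),np.sin(yw)]);ey=np.array([-ex[1],ex[0]])
die=lambda X:np.round([(X[:2]-D)@ex,(X[:2]-D)@ey],1)
print("grip",die(np.array(o["position"])*1000))
for n,f in(("w",w),("s",s),("g",g)):
  for l,z in(("parting_block",.032),("fulcrum",.022),("die_lip",.056),("die_gap",.022),("pry_bar",.05)):
    for a in bot.spot_point(f,l)[:1]:print(n,l,np.round(a["position"],1),round(a["conf"],2),die(onz(f,a["position"],z)*1000))
cv2.imwrite("pics/side7.png",g["pixels"][:,:,::-1]);save(s,"scene7.png");save(w,"w7.png")
r=bot.regions_of(g,"parting_block")
if r:
  ys,xs=np.nonzero(r[0]["region"]);print("side region",r[0]["conf"],xs.min(),xs.max(),ys.min(),ys.max())
```

```text
[0.53918019 0.15805339 0.04955134] [3.14105146e+00 8.57404643e-04 2.88846548e+00] [-0.7 -1.  -0.8] [ 0.01  0.04 -0.02]
grip [-158.2  -34.3]
w parting_block [318.3 413.2] 0.73 [-89.7 -35.6]
w pry_bar [494.9 333.1] 0.93 [-150.4   43.7]
s fulcrum [319.5 217.9] 0.63 [-99.   38.2]
s die_gap [327.2 198. ] 0.76 [-49.8  -1.9]
s pry_bar [325.3 225.8] 0.89 [-152.1   49.8]
g parting_block [360.2 269.3] 0.65 [-91.6 -30.1]
g fulcrum [365.6 257.1] 0.41 [-85.3  34.2]
g die_lip [384.8 247.7] 0.92 [-50.4  12.2]
g die_gap [385.3 264.7] 0.92 [-47.6   9.9]
g pry_bar [361.4 269. ] 0.24 [-88.3 -59.9]
side region 0.96 303 375 244 275
```

Emit:
carry_out:
  rows:
    - [[0,0,0.004,0],[0,0,0.008,0],[0,0,0.011,0],[0,0,0.0125,0],[0,0,0.0125,0]]

```text
clock: 25.35
position: [0.5385, 0.1578, 0.0358]
tool_rot: [-3.141, -0.001, 2.889]
force: [0.2, -0.1, -1.4]
grip_width: 0.0128
finger_force: 60.9
```

Emit:
carry_out:
  rows:
    - [[0,0,0.0005,0],[0,0,0.001,0],[0,0,0.001,0]]

```text
clock: 25.6
position: [0.5387, 0.1579, 0.0354]
tool_rot: [3.142, 0.0, 2.889]
force: [-1.4, 0.2, 1.7]
grip_width: 0.0126
finger_force: 61.2
```

Emit:
carry_out:
  rows:
    - [[0,0,0.0005,0],[0,0,0.001,0],[0,0,0.001,0]]

```text
clock: 25.85
position: [0.5385, 0.1581, 0.0347]
tool_rot: [3.142, -0.0, 2.889]
force: [-6.5, 0.2, 11.8]
grip_width: 0.0129
finger_force: 62.4
```

Emit:
carry_out:
  rows:
    - [[0,0,-0.001,0],[0,0,-0.001,0],[0,0,-0.001,0],[0,0,-0.001,0],[0,0,-0.001,0]]
  grip: 0.024
  grip_force: 25

```text
clock: 26.27
position: [0.5388, 0.1578, 0.0353]
tool_rot: [3.142, 0.0, 2.888]
force: [-0.1, 0.5, 0.2]
grip_width: 0.0241
finger_force: 0.0
```

Emit:
carry_out:
  rows:
    - [[0,0,0,0],[0,0,0,0],[0,0,0,0],[0,0,0,0],[0,0,0,0]]
  grip: 0.0
  grip_force: 25

```text
clock: 26.68
position: [0.5388, 0.1578, 0.0353]
tool_rot: [-3.142, -0.0, 2.888]
force: [-0.9, -1.2, 1.1]
grip_width: 0.013
finger_force: 28.7
```

Emit:
carry_out:
  rows:
    - [[-0.004,0,0,0],[-0.008,0,0,0],[-0.012,0,0,0],[-0.016,0,0,0],[-0.02,0,0,0],[-0.024,0,0,0],[-0.026,0,0,0]]

```text
clock: 27.27
position: [0.5645, 0.1511, 0.0353]
tool_rot: [3.142, 0.0, 2.888]
force: [-1.8, -0.1, 2.5]
grip_width: 0.013
finger_force: 28.8
```

Emit:
carry_out:
  rows:
    - [[-0.003,0,0,0],[-0.006,0,0,0],[-0.009,0,0,0],[-0.01,0,0,0]]

```text
clock: 27.6
position: [0.5741, 0.1486, 0.0353]
tool_rot: [3.142, 0.0, 2.888]
force: [-1.9, 0.4, 1.5]
grip_width: 0.0139
finger_force: 28.8
```

Emit:
carry_out:
  rows:
    - [[-0.003,0,0,0],[-0.007,0,0,0],[-0.011,0,0,0],[-0.015,0,0,0],[-0.018,0,0,0],[-0.018,0,0,0]]

```text
clock: 28.1
position: [0.5919, 0.144, 0.0353]
tool_rot: [3.141, 0.001, 2.888]
force: [-0.0, -0.4, 0.1]
grip_width: 0.0137
finger_force: 28.6
```

Emit:
carry_out:
  rows:
    - [[-0.003,0,0,0],[-0.006,0,0,0],[-0.009,0,0,0],[-0.012,0,0,0],[-0.012,0,0,0]]

```text
clock: 28.52
position: [0.6034, 0.141, 0.0353]
tool_rot: [3.141, 0.001, 2.888]
force: [1.3, -0.0, -0.7]
grip_width: 0.0133
finger_force: 28.6
```

Run:
```python
from h import *
w=bot.grab_frame("wrist");g=bot.grab_frame("side");s=bot.grab_frame("scene");o=bot.observe();print(o["position"],o["tool_rot"],np.round(o["force"],1),o["grip_width"])
D=np.array([700.9,151.5]);yw=np.radians(-14.55);ex=np.array([np.cos(yw),np.sin(yw)]);ey=np.array([-ex[1],ex[0]])
die=lambda X:np.round([(X[:2]-D)@ex,(X[:2]-D)@ey],1)
print("grip",die(np.array(o["position"])*1000))
for n,f in(("w",w),("s",s),("g",g)):
  for l,z in(("block_handle",.052),("die_lip",.056),("die_gap",.022)):
    for a in bot.spot_point(f,l)[:1]:print(n,l,np.round(a["position"],1),round(a["conf"],2),die(onz(f,a["position"],z)*1000))
r=bot.regions_of(w,"parting_block")
if r:
  ys,xs=np.nonzero(r[0]["region"])
  for y in range(ys.min(),ys.max(),6):
    q=xs[ys==y];
    if len(q):print(y,q.min(),q.max(),die(onz(w,((q.min()+q.max())/2,y),.054)*1000))
save(w,"w8.png")
```

```text
[0.60286658 0.14120452 0.03529778] [3.14151774e+00 3.69899120e-04 2.88834215e+00] [0.3 0.3 0.3] 0.013277467301707598
grip [-92.3 -34.6]
w block_handle [319.3 334.3] 0.97 [-92. -35.]
s block_handle [351.2 194.8] 0.49 [-93.7 -35.1]
s die_lip [323.7 184.6] 0.93 [-44.5   3.3]
s die_gap [323.5 198.4] 0.97 [-47.6   5.6]
g block_handle [358.4 263. ] 0.53 [-94.6 -43.2]
g die_lip [383.4 249.3] 0.66 [-52.8   5.7]
g die_gap [384.8 270.4] 0.56 [-47.9 -11.1]
249 305 333 [-128.3  -35.2]
255 301 338 [-126.  -35.]
261 300 339 [-123.7  -35. ]
267 299 339 [-121.4  -35.2]
273 300 339 [-119.  -35.]
279 301 339 [-116.6  -34.8]
285 300 339 [-114.2  -35. ]
291 300 339 [-111.8  -35. ]
297 300 339 [-109.3  -35. ]
303 301 338 [-106.8  -35. ]
309 301 338 [-104.2  -35. ]
315 302 337 [-101.7  -35. ]
321 302 336 [-99.1 -35.1]
327 303 337 [-96.5 -34.8]
333 302 337 [-93.8 -35. ]
339 303 336 [-91.1 -35. ]
345 302 336 [-88.4 -35.1]
351 303 336 [-85.6 -34.9]
357 303 336 [-82.8 -34.9]
363 303 336 [-80.  -34.9]
369 303 336 [-77.1 -34.9]
375 303 335 [-74.2 -35.1]
381 303 336 [-71.2 -34.9]
387 301 339 [-68.2 -34.7]
393 295 345 [-65.1 -34.7]
399 294 345 [-62.  -34.9]
405 293 344 [-58.9 -35.4]
411 294 344 [-55.7 -35.1]
417 293 345 [-52.4 -35.1]
```

Run:
```python
from h import *
w=bot.grab_frame("wrist");o=bot.observe();P=w["pixels"]
D=np.array([700.9,151.5]);yw=np.radians(-14.55);ex=np.array([np.cos(yw),np.sin(yw)]);ey=np.array([-ex[1],ex[0]])
W=lambda x,y,z:np.r_[(D+x*ex+y*ey)/1000,z/1000]
for x,z in((-45.8,54.5),(-50,56),(-50,80),(-66,54),(-92,52)):print(x,z,np.round(proj(w,W(x,-34.6,z)),1))
for r in range(360,440,5):print(r,P[r,319].tolist(),P[r,297].tolist(),P[r,342].tolist(),P[r,280].tolist(),P[r,365].tolist())
# side view: prediction of rear corners of body, lip right corner vs image
```

```text
-45.8 54.5 [320.1 431.2]
-50 56 [320.1 426.4]
-50 80 [320.1 476.4]
-66 54 [320.1 392.8]
-92 52 [320.2 336. ]
360 [108, 74, 48] [48, 42, 40] [61, 56, 56] [56, 51, 51] [38, 34, 37]
365 [108, 75, 47] [45, 39, 35] [59, 56, 55] [47, 42, 42] [37, 35, 36]
370 [107, 73, 45] [39, 33, 32] [58, 55, 55] [44, 41, 42] [30, 28, 28]
375 [106, 71, 43] [34, 28, 26] [55, 53, 52] [37, 36, 34] [29, 25, 24]
380 [105, 72, 43] [33, 29, 27] [55, 53, 54] [38, 36, 38] [34, 32, 36]
385 [104, 70, 41] [37, 34, 33] [47, 45, 45] [37, 36, 38] [31, 31, 33]
390 [97, 65, 38] [68, 66, 67] [69, 66, 68] [35, 34, 37] [31, 31, 33]
395 [76, 51, 29] [77, 76, 76] [79, 77, 77] [31, 32, 33] [29, 28, 30]
400 [77, 52, 32] [77, 75, 76] [82, 80, 81] [31, 31, 33] [30, 29, 32]
405 [36, 35, 35] [80, 79, 80] [84, 83, 84] [31, 31, 33] [29, 28, 32]
410 [34, 33, 32] [84, 83, 83] [85, 83, 84] [30, 31, 33] [29, 28, 31]
415 [35, 33, 32] [85, 84, 86] [85, 85, 86] [29, 30, 32] [28, 27, 29]
420 [82, 82, 83] [50, 50, 51] [52, 51, 54] [29, 28, 30] [28, 26, 31]
425 [37, 37, 38] [26, 25, 26] [26, 29, 31] [27, 28, 32] [26, 27, 30]
430 [21, 21, 23] [26, 26, 26] [21, 22, 23] [27, 29, 31] [27, 28, 32]
435 [26, 27, 28] [27, 27, 30] [19, 17, 19] [27, 28, 30] [27, 28, 29]
```

Run:
```python
from h import *
w=bot.grab_frame("wrist")
D=np.array([700.9,151.5]);yw=np.radians(-14.55);ex=np.array([np.cos(yw),np.sin(yw)]);ey=np.array([-ex[1],ex[0]])
W=lambda x,y,z:np.r_[(D+x*ex+y*ey)/1000,z/1000]
for x in(-50,-47,-45.8,-44,-42):print(x,np.round(proj(w,W(x,-34.6,22)),1),np.round(proj(w,W(x,-34.6-17,22)),1))
g=w["pixels"].mean(2)
print(g[380:426,297].round().astype(int).tolist())
```

```text
-50 [320.  375.4] [286.9 375.3]
-47 [320.  380.3] [287.1 380.1]
-45.8 [320.  382.2] [287.2 382.1]
-44 [320. 385.] [287.3 384.9]
-42 [320.  388.2] [287.4 388.1]
[30, 30, 30, 31, 34, 36, 41, 47, 51, 58, 69, 73, 76, 75, 77, 76, 76, 76, 75, 77, 76, 76, 76, 78, 78, 80, 80, 81, 82, 83, 84, 84, 84, 84, 84, 85, 85, 85, 82, 70, 50, 33, 26, 24, 24, 26]
```

Emit:
carry_out:
  rows:
    - [[-0.001,0,0,0],[-0.002,0,0,0],[-0.002,0,0,0]]

```text
clock: 29.52
position: [0.6046, 0.1409, 0.0353]
tool_rot: [3.142, -0.0, 2.889]
force: [-1.4, 1.3, 2.6]
grip_width: 0.0135
finger_force: 28.8
```

Emit:
carry_out:
  rows:
    - [[0,0,0,0],[0,0,0,0],[0,0,0,0],[0,0,0,0],[0,0,-0.005,0],[0,0,-0.015,0],[0,0,-0.03,0],[0,0,-0.06,0],[0,0,-0.095,0],[0.02,0,-0.13,0],[0.05,0,-0.16,0],[0.05,0,-0.16,0]]
  grip: 0.026

```text
clock: 30.52
position: [0.5545, 0.1559, 0.2018]
tool_rot: [3.138, 0.005, 2.891]
force: [0.2, 0.9, 0.4]
grip_width: 0.0258
finger_force: 0.0
```

Run:
```python
from h import *
w=bot.grab_frame("wrist");s=bot.grab_frame("scene");g=bot.grab_frame("side");o=bot.observe();print(o["position"],np.round(o["force"],1),o["clock"])
D=np.array([700.9,151.5]);yw=np.radians(-14.55);ex=np.array([np.cos(yw),np.sin(yw)]);ey=np.array([-ex[1],ex[0]])
die=lambda X:np.round([(X[:2]-D)@ex,(X[:2]-D)@ey],1)
for n,f in(("w",w),("s",s),("g",g)):
  for l,z in(("block_handle",.052),("die_lip",.056),("die_gap",.022),("pry_bar",.05),("fulcrum",.022)):
    for a in bot.spot_point(f,l)[:1]:print(n,l,np.round(a["position"],1),round(a["conf"],2),die(onz(f,a["position"],z)*1000))
# body (grey metal) visible in front of the lip in the wrist view?
r=bot.regions_of(w,"parting_block")
if r:
  ys,xs=np.nonzero(r[0]["region"])
  for y in range(ys.min(),ys.max()+1,5):
    q=xs[ys==y];c=(q.min()+q.max())//2
    if len(q):print(y,q.min(),q.max(),die(onz(w,(c,y),.054)*1000),w["pixels"][y,c].tolist())
```

```text
[0.55648503 0.15312958 0.1961902 ] [-0.2 -0.7 -0.8] 30.6667
w block_handle [318.2 283.8] 0.97 [-90.2 -33.3]
w die_lip [359. 328.] 0.86 [-48.4   3.8]
w pry_bar [410.1 218.1] 0.93 [-149.3   43.5]
w fulcrum [383.5 267.9] 0.64 [-93.4  29.2]
s block_handle [350.7 193.2] 0.64 [-88.8 -36.5]
s die_lip [325.7 186.9] 0.95 [-53.1   2.8]
s die_gap [325.2 198.4] 0.7 [-49.2   2.4]
s pry_bar [327.1 226. ] 0.77 [-154.    46.9]
s fulcrum [319.3 217.5] 0.76 [-97.8  38.1]
g block_handle [358.7 260.4] 0.82 [-94.7 -33.9]
g die_lip [388.7 246.7] 0.61 [-43.4  17. ]
g die_gap [383.9 267.8] 0.86 [-49.8  -1.9]
g pry_bar [331.1 238.9] 0.97 [-152.2   45.9]
g fulcrum [365.5 257.7] 0.66 [-85.3  31.8]
244 312 316 [-127.6  -36.9] [143, 129, 125]
249 308 324 [-123.2  -35.2] [163, 121, 85]
254 308 324 [-118.7  -35.2] [177, 132, 90]
259 308 324 [-114.2  -35.2] [176, 131, 90]
264 309 324 [-109.6  -35.2] [176, 130, 89]
269 309 324 [-105.   -35.2] [176, 129, 88]
274 309 324 [-100.3  -35.2] [175, 129, 87]
279 309 324 [-95.7 -35.2] [174, 128, 87]
284 309 324 [-90.9 -35.2] [173, 127, 86]
289 309 324 [-86.1 -35.2] [172, 127, 86]
294 309 324 [-81.3 -35.2] [172, 126, 86]
299 309 324 [-76.4 -35.2] [170, 126, 86]
304 309 324 [-71.5 -35.2] [166, 123, 86]
309 309 323 [-66.5 -35.2] [137, 101, 76]
314 308 325 [-61.5 -35.2] [124, 93, 73]
319 299 333 [-56.4 -35.2] [91, 84, 80]
324 299 334 [-51.3 -35.2] [72, 68, 67]
```

```bash
python3 -c "
from h import *
print(bot.job_done())"
```

```text
the job is handed in; nothing more can be done
None
```

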